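# Fetch the blue-capped stain from behind the red-capped one

## Robot

A 7-joint arm with a two-finger parallel gripper is mounted at the origin on a cart in front of the work surface, level with it; the furniture and walls round the work are solid. World frame = base frame: x ahead of the robot, y to its left, z up, the work surface at z = 0. Lengths are in m, angles in rad, forces in N, time in s.
With the tool pointing down it reaches from about 0.4 to 0.85 m from the base axis. Payload 10.4 kg.
Tool frame: the origin (TCP) lies on the centre line of the jaws, within the pads' length; the fingertips stand 17 mm ahead of it and the grasp point (between the pads) lies 2 mm behind it (manip.tcp_to_tips is the distance from the TCP to the fingertips, in m); z points along the fingers, x is the direction in which the jaws open and shut, and the axes are right-handed (so a half turn about z gives the same grasp; the last joint's range is limited). The gripper opens to 85 mm and grips with 20 to 120 N. Pads are 22 mm wide; open, the fingers measure 114 mm over their backs; the gripper's body (76 mm by 85 mm) begins 54 mm behind the grasp point. The pads swing forward as they close: fully open they stand 13 mm farther back than shut.
Start: joints at [1.096, 0.332, -0.065, 1.46, 0.022, 1.35, -0.088], TCP at [0.273, -0.562, 0.248] pointing down, gripper open.
Joint ranges: [-2.6, 2.6], [-0.5, 2.12], [-1.47, 1.34], [0.16, 2.42], [-1.27, 4.41], [0.06, 2.06], [-2.6, 2.6]. Speed limits (rad/s): [2.22, 2.22, 2.79, 2.79, 3.14, 3.14, 3.14].

## Interface

Orientations are given as a unit quaternion [x, y, z, w].
In Python, from workcell import manip gives the robot as it stands.
- The arm moves only by the shell command python3 -m pendant 'ROWS' [FORCE]. ROWS is JSON, a list of rows, each a list of 3 entries, a list of its own where there are three numbers: the shift along the world's x, y, z in cm, then the turn, a rotation vector about the world's x, y, z in degrees, then the closure in counts, from 0 (fully open) to 255 (shut). A call has 1 to 12 rows; each row shifts and turns the pose as measured when the row begins; what a row does not reach is not made up. A row lasts 1/8 s, in which the tool goes at most 62.5 mm and 10.7 degrees, less where a joint would pass 70% of its speed; a pose out of reach is approached as far as the arm can. A call is refused whole if a number of a shift passes 6.25 or a number of a turn 10.7, either way. A call with a gripper value outside its range is refused whole. The fingers move at their own pace and stop on an object; FORCE is the grip in N (left out, the last holds). Time passes only in rows, so rows that do not move let the fingers close. It gives the time, the measured TCP pose, the force and the opening at its end, in the units of the state.
- manip.get_obs(): the state, without advancing time (a new reading comes with each control period).
- manip.camera(name): name is "scene" or "top"; returns a dict with "pixels" (384x512x3 uint8, red, green, blue), "range_z" (384x512 float32, m along the optical axis (not along the pixel's ray), 0 where there is no reading), "K" (3x3 intrinsics, pixels), "origin" and "rotation" of the camera in the world. Camera axes: x right, y down, z forward; pixel columns grow to the right and rows downward; lengths in m; the calibration is good to about 2 mm. A picture is of the moment at which its call begins.
- manip.hand_in(): hands the job in, once; it reports no verdict.
The state is a dict: "clock": time; "joint_pos": joint angles; "joint_velocities": joint speeds; "tau": joint torques, N m; "position": TCP position; "ee_rot": TCP orientation; "ft_force": force on the tool from outside, world axes, zero at the start; "torque": the same for the moment, N m; "grip_width": opening from 0.0 (shut) to 1.0 (fully open).
Only numpy, scipy, OpenCV 4.12 (cv2) and the standard library are available. Lean on these libraries where they do the work, as an engineer would, in place of code of your own. Each camera call takes 0.05 s, during which the arm holds its last target.

## Task

In the grey bottle bay the red-capped stain bottle stands in front of the blue-capped one and blocks it. Move the red-capped bottle aside first, then take out the blue-capped bottle and stand it wholly on the round dark drip mat, and put the red-capped bottle back on the front spot of the bay. Keep both bottles upright all the while.

Things in the scene. Friction and masses are not known exactly. Their poses are not given: they have to be found in the camera images.
- stain_pink: White dropper bottle with a red pointed cap and a pink label, 60 g, 97 mm tall. Round body 36 mm in diameter up to 74 mm, above it the narrower cap (about 20 mm across, a nozzle on top). Origin: centre of its underside, z up along the bottle. Starts on the front spot of the bay. Grip it round the body.
- stain_blue: White dropper bottle with a blue pointed cap and a blue label, same shape and size as the red-capped one (36 mm body up to 74 mm, 97 mm tall, 60 g). Origin: centre of its underside, z up. Starts on the rear spot of the bay. A similar white-capped bottle with a green label and a blue spray bottle elsewhere on the bench are not part of the job.
- bay: Fixed grey bay, x from front spot to rear spot (away from robot). Origin: front spot, on worktop. Base 5 mm thick, x -34..80, y -36..36 mm; bottles stand on it. Rear spot x = 44 mm; dark discs mark both. Walls beside the rear spot only: inner faces y = +-29, x 34..80, top z 85: grip the rear bottle along x, front spot empty. Front spot open on 3 sides. Low rear rail x 75..79, top z 18.
- mat: Fixed round dark rubber drip mat, 90 mm in diameter, 4 mm thick, with two thin grey rings, in front of the analyser. Origin: centre of its underside, on the worktop; its top is 4 mm above that. The worktop between mat and bay is clear. Behind the mat a tall analyser (over 200 mm) fills x beyond 0.54 m, y -0.31 to 0.13 m: carry things across in front of it.
Things that resemble listed ones, but are neither listed nor needed, are in the scene too. What is shaped like the stain_blue but yellow is not meant.

How it is judged:
On the way, in this order (a step that is already met when the one before it is completed fails the run):
1. the red-capped bottle is moved off the front spot (more than 50 mm away) while the blue-capped one still stands at the rear spot (distance between stain_pink and bay above 0.05 m and distance between stain_blue and bay between 0.028 and 0.062 m), for 0.2 s.
2. the blue-capped bottle is taken out of the bay (more than 100 mm from the front spot) (distance between stain_blue and bay above 0.1 m), for 0.2 s.
At the end, for the whole second after the job is handed in: The red-capped bottle stands upright (within 10 degrees) and at rest on the bay's base, its axis within 16 mm of the front spot; the blue-capped bottle stands upright and at rest on the drip mat, its axis within 30 mm of the mat's centre (horizontal distance between stain_pink and bay below 0.016 m and z of stain_pink in the frame of bay between 0 and 0.01 m and horizontal distance between stain_blue and mat below 0.03 m and z of stain_blue in the frame of mat between 0 and 0.009 m and linear speed of each of stain_pink, stain_blue below 0.02 m/s and angle between each of stain_pink, stain_blue's own z axis and vertical below 0.17 rad); the robot touches nothing.
It fails at once if the red-capped or the blue-capped bottle is tipped by more than 35 degrees (angle between any of stain_pink, stain_blue's own z axis and vertical above 0.61 rad).
It also fails if it takes over 72 s, if anything falls off the work surface, if the arm or the gripper's body presses on something with over 40 N, if the wrist force passes 120 N, or if a joint passes its speed limit or range.

## Working session

There is one attempt and no reset: what is moved stays moved. The work goes in short steps, Python scripts to look and compute and a shell command to move; the robot and the scene stay as the last step left them, time stands still between calls to the robot, and variables do not carry over. Pictures are saved under pics/ and viewed, and the job is handed in when it is done.

```bash
mkdir -p pics; ls
cat > h.py <<'E'
import numpy as np, cv2
from workcell import manip
def snap(name):
    c=manip.camera(name); return c
def save(c,fn,crop=None,s=1.0):
    im=cv2.cvtColor(c["pixels"],cv2.COLOR_RGB2BGR)
    if crop: r0,r1,c0,c1=crop; im=im[r0:r1,c0:c1]
    im=cv2.resize(im,None,fx=s,fy=s,interpolation=cv2.INTER_CUBIC); cv2.imwrite(fn,im)
def cloud(c):
    z=c["range_z"]; K=c["K"]; v,u=np.mgrid[:z.shape[0],:z.shape[1]]
    p=np.stack([(u-K[0,2])/K[0,0]*z,(v-K[1,2])/K[1,1]*z,z],-1)
    P=p@np.array(c["rotation"]).T+np.array(c["origin"]); P[z==0]=np.nan; return P
E
python3 - <<'E'
from h import *
for n in("scene","top"):
    c=snap(n); save(c,f"pics/{n}0.png",s=1.5); np.savez(f"{n}0.npz",**c); print(n,c["origin"],c["rotation"])
o=manip.get_obs(); print(o,manip.tcp_to_tips)
E
```

```text
pics
scene [-0.04475111  0.60089922  0.46286976] [-0.33518939  0.77767404 -0.48479458  0.21873586]
top [0.43959199 0.02070249 1.24355858] [ 0.71173404 -0.70065892  0.03662267 -0.03421263]
{'clock': 0.1, 'joint_pos': array([ 1.0963965 ,  0.33282261, -0.06467484,  1.46086298,  0.02159122,
        1.34990424, -0.08852341]), 'joint_velocities': array([ 0.00138643, -0.00109921, -0.00134565, -0.00128858,  0.00107055,
       -0.00016065,  0.00102843]), 'tau': array([ 1.68466169e-03, -6.26748562e+01,  4.92697454e-02, -3.92428994e+01,
        1.63947861e-02,  7.05008555e-03, -7.09324081e-05]), 'position': array([ 0.27271381, -0.56200913,  0.24758401]), 'ee_rot': array([ 8.47513443e-01, -5.30773531e-01, -5.66880356e-04, -3.20386756e-04]), 'ft_force': array([ 0.56194107,  0.03294636, -0.25858293]), 'torque': array([-0.00371115, -0.02402313, -0.00259114]), 'grip_width': 1.0007914913639075} 0.017
```

View pics/scene0.png

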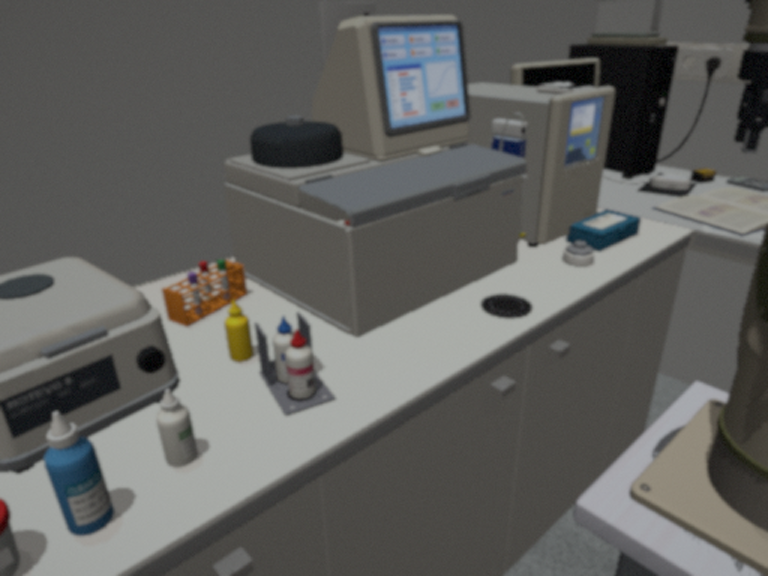

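View pics/top0.png

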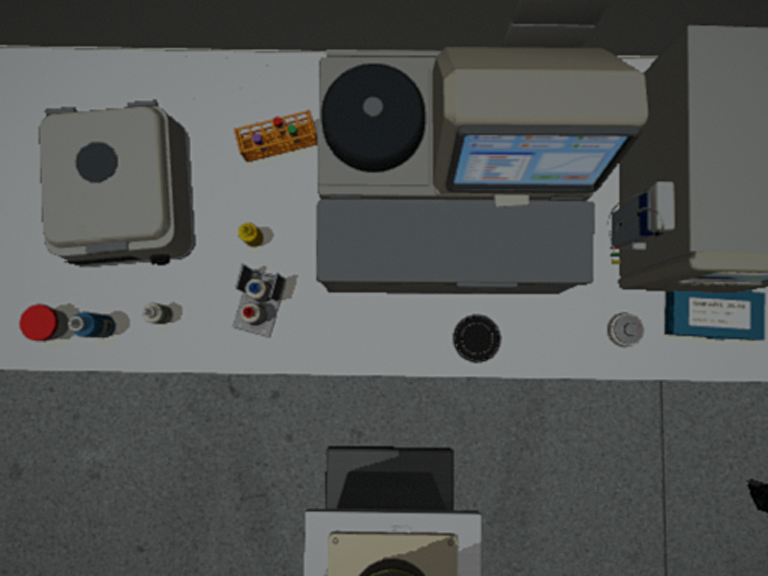

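The pictures show these objects (pixels in the 1.5x images):
- **Scene view:** the red-capped bottle at (300,365), with the blue-capped one behind it at (285,345).
- **Top view:** red cap at (250,312), blue cap at (256,288), mat at (477,338).
- **Look-alikes in the top view:** yellow bottle (250,234), white cap with green label (155,312), blue spray bottle (90,323), red-lidded jar (40,322), and a grey item (626,329).

By the description I want the two bottles standing in the grey bay.

```bash
sed -i 's/^    P=p@.*$/    from scipy.spatial.transform import Rotation as R\n    P=p@R.from_quat(c["rotation"]).as_matrix().T+np.array(c["origin"]); P[z==0]=np.nan; return P/' h.py
python3 - <<'E'
from h import *
for n in("top","scene"):
    c=dict(np.load(f"{n}0.npz")); P=cloud(c); hsv=cv2.cvtColor(c["pixels"],cv2.COLOR_RGB2HSV).astype(int)
    X,Y,Z=P[...,0],P[...,1],P[...,2]
    print(n)
    reg=(X>.3)&(X<.56)&(Y>.15)&(Y<.40)
    m=reg&(Z>.07)&(Z<.12)
    H,S,V=hsv[...,0],hsv[...,1],hsv[...,2]
    for nm,mm in(("red",((H<8)|(H>172))&(S>130)),("blue",(H>100)&(H<125)&(S>90)),("yel",(H>20)&(H<35)&(S>130))):
        q=P[m&mm]; 
        if len(q): print(nm,len(q),q.mean(0).round(4),q.min(0).round(3),q.max(0).round(3))
    # table z
    q=P[(X>.3)&(X<.5)&(Y>-.05)&(Y<.1)&(abs(Z)<.02)]; print("table z",np.median(q[:,2]))
    k=(X>.3)&(X<.5)&(Y>-.3)&(Y<.0)&(abs(Z)<.02)&(V<75)
    q=P[k]; print("mat",len(q),q.mean(0),q.min(0),q.max(0))
    if len(q):
        (a,b),r=cv2.minEnclosingCircle(q[:,:2].astype(np.float32)); print(a,b,r)
c=dict(np.load("top0.npz")); save(c,"pics/topcrop.png",(160,235,145,205),9)
c=dict(np.load("scene0.npz")); save(c,"pics/scenecrop.png",(195,285,140,240),6)
E
```

```text
top
red 39 [0.505  0.2557 0.0908] [0.496 0.249 0.082] [0.512 0.265 0.102]
blue 38 [0.5473 0.2471 0.0914] [0.541 0.24  0.084] [0.554 0.256 0.104]
table z 0.00018647032134833097
mat 727 [ 0.46460803 -0.15191973  0.00416914] [ 0.42406698 -0.19618256 -0.00436823] [ 0.49951882 -0.108609    0.01248841]
0.46750640869140625 -0.15231655538082123 0.04413573443889618
scene
red 62 [0.5    0.2607 0.0878] [0.494 0.25  0.079] [0.507 0.269 0.098]
blue 44 [0.5423 0.2544 0.0866] [0.538 0.247 0.08 ] [0.549 0.261 0.095]
table z -0.0011683808296333031
mat 385 [ 0.45576023 -0.14370706  0.00053767] [ 0.39920955 -0.28998216 -0.0199605 ] [ 0.49974294 -0.00206781  0.00508114]
0.40104711055755615 -0.14602498710155487 0.1440589427947998
```

View pics/topcrop.png

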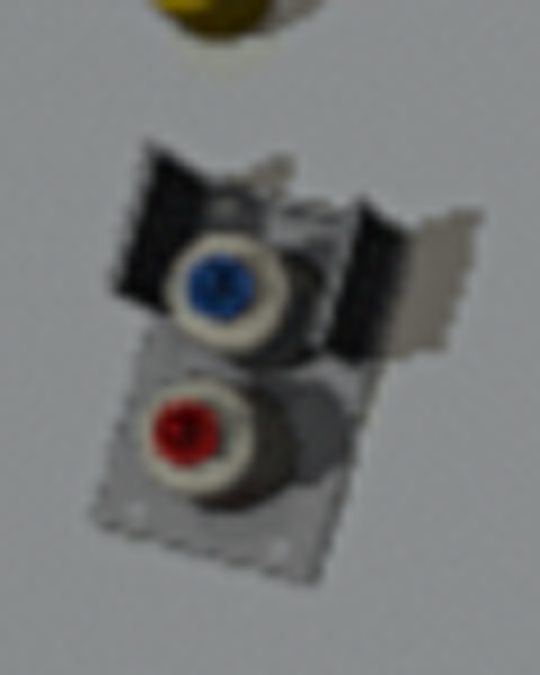

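View pics/scenecrop.png

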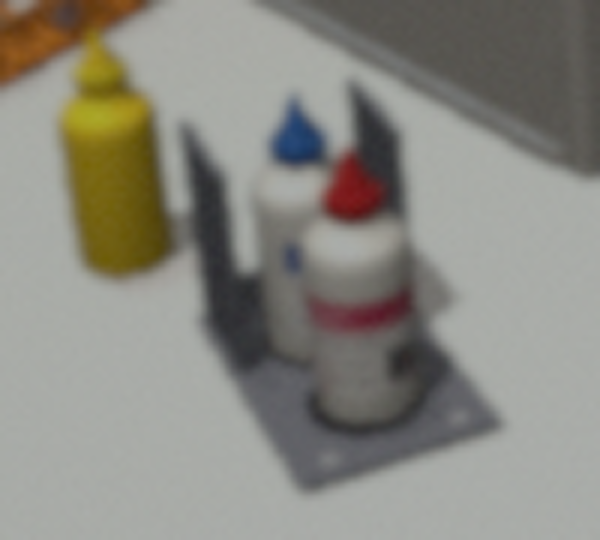

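The crops confirm the choice: the red cap with the pink label is in front, the blue cap sits behind between the walls, and the yellow bottle stands apart from them. Next I fit the bottle axes and the bay pose.

```bash
cat >> h.py <<'E'
from scipy.optimize import least_squares
def circ(q,r=.018,it=4):
    x=q[:,:2].mean(0)
    for _ in range(it):
        f=least_squares(lambda c:np.hypot(*(q[:,:2]-c).T)-r,x,loss="soft_l1",f_scale=.001); x=f.x
    return x,np.sqrt(np.mean(f.fun**2))
E
python3 - <<'E'
from h import *
for n in("top","scene"):
    c=dict(np.load(f"{n}0.npz")); P=cloud(c); X,Y,Z=np.moveaxis(P,-1,0)
    hsv=cv2.cvtColor(c["pixels"],cv2.COLOR_RGB2HSV).astype(int)
    print(n)
    for nm,c0 in(("red",(.505,.257)),("blue",(.547,.248))):
        # cylinder points: start guess away from camera
        m=(np.hypot(X-c0[0],Y-c0[1])<.024)&(Z>.015)&(Z<.07)
        q=P[m]; 
        if len(q)>20:
            f=least_squares(lambda p:np.hypot(*(q[:,:2]-p).T)-.018,c0,loss="soft_l1",f_scale=.001); print(nm,len(q),f.x.round(4),np.abs(f.fun).mean())
        s=P[(np.hypot(X-c0[0],Y-c0[1])<.03)&(Z>.068)&(Z<.083)]
        if n=="top": print(nm,"shoulder",len(s),s.mean(0).round(4),((s.min(0)+s.max(0))/2).round(4),np.ptp(s,0).round(3))
    V=hsv[...,2]
    m=(X>.44)&(X<.6)&(Y>.19)&(Y<.31)&(Z>.002)&(Z<.012)
    m=m&(hsv[...,2]<150)
    mm=cv2.morphologyEx(m.astype(np.uint8),cv2.MORPH_OPEN,np.ones((2,2)))>0
    q=P[mm][:,:2].astype(np.float32); print(len(q),cv2.minAreaRect(q))
    w=P[(X>.5)&(X<.63)&(Y>.19)&(Y<.31)&(Z>.079)&(Z<.09)]; print("wall top",len(w))
    y=P[(hsv[...,0]>20)&(hsv[...,0]<35)&(hsv[...,1]>130)&(X<.75)&(Y>.15)&(Y<.4)]
    print("yellow",y.mean(0),y.min(0),y.max(0))
E
```

```text
top
red 66 [0.5063 0.2564] 0.0007216362684968378
red shoulder 85 [0.5063 0.2529 0.0725] [0.5122 0.2552 0.0751] [0.045 0.032 0.014]
blue 68 [0.5491 0.2485] 0.0006539816294291356
blue shoulder 101 [0.5453 0.2482 0.073 ] [0.5413 0.2551 0.0749] [0.046 0.046 0.014]
426 ((0.5133247375488281, 0.2524479031562805), (0.06613609939813614, 0.12877149879932404), 68.0182113647461)
wall top 116
yellow [0.645584   0.26234448 0.06347409] [0.63299908 0.24895379 0.00719153] [0.66449389 0.28339474 0.09910542]
scene
red 441 [0.5059 0.2593] 0.0008024840220581524
blue 187 [0.5486 0.2513] 0.0008022437768662522
625 ((0.5244181752204895, 0.2552351951599121), (0.0740639865398407, 0.11231417953968048), 75.26823425292969)
wall top 152
yellow [0.63827913 0.27598669 0.0448649 ] [0.6304234  0.2598856  0.00238087] [0.65169953 0.28880153 0.09479028]
```

Measurements so far:

| Item | x (m) | y (m) | Note |
|---|---|---|---|
| Red bottle axis | 0.506 | 0.258 | |
| Blue bottle axis | 0.549 | 0.250 | 44 mm from red, as it should be |
| Bay | – | – | yaw about -14.7° |
| Mat centre | 0.467 | -0.152 | radius 44 mm |

I will grip red along the bay's y axis, with the jaw at 75.3°. That is a +139° turn from the start.

```bash
python3 -m pendant '[[[4,5,0],[0,0,10],90],[[4,5,0],[0,0,10],90],[[4,5,0],[0,0,10],90],[[4,5,0],[0,0,10],90],[[0,6,0],[0,0,10],90],[[0,6,0],[0,0,10],90],[[0,6,0],[0,0,10],90],[[0,6,0],[0,0,10],90],[[0,6,0],[0,0,10],90],[[0,6,0],[0,0,10],90],[[0,6,0],[0,0,10],90],[[0,6,0],[0,0,10],90]]' 30
python3 - <<'E'
from h import *
from scipy.spatial.transform import Rotation as R
o=manip.get_obs();M=R.from_quat(o["ee_rot"]).as_matrix();print(np.degrees(np.arctan2(M[1,0],M[0,0])),M[:,2],o["joint_pos"].round(2),o["grip_width"]*85)
E
```

```text
clock: 1.6
position: [0.4254, 0.1302, 0.2436]
ee_rot: [0.869, 0.495, -0.002, 0.003]
ft_force: [0.7, -0.0, -0.5]
grip_width: 0.647
59.31978206857241 [-4.04622546e-04 -6.78713531e-03 -9.99976885e-01] [ 0.44 -0.03 -0.81  1.88 -0.02  1.29  0.67] 55.031668983703234
```

```bash
python3 -m pendant '[[[2.7,4.2,0],[0,0,8],60],[[2.7,4.2,0],[0,0,8],60],[[2.6,4.2,0],[0,0,0],60],[[0,0,-3],[0,0,0],60],[[0,0,0],[0,0,0],60]]' 30
cat > st.py <<'E'
from h import *
from scipy.spatial.transform import Rotation as R
o=manip.get_obs();M=R.from_quat(o["ee_rot"]).as_matrix();print("jaw",np.degrees(np.arctan2(M[1,0],M[0,0])).round(2),"z",M[:,2].round(3),"pos",o["position"].round(4),o["joint_pos"].round(2),"open mm",(o["grip_width"]*85).round(1),"f",o["ft_force"].round(2), o["clock"])
E
python3 st.py
```

```text
clock: 2.22
position: [0.5058, 0.2652, 0.2121]
ee_rot: [0.786, 0.618, -0.001, 0.002]
ft_force: [-0.6, -1.3, 0.8]
grip_width: 0.763Traceback (most recent call last):
  File "st.py", line 3, in <module>
    o=manip.get_obs();M=R.from_quat(o["ee_rot"]).as_matrix();print("jaw",np.degrees(np.arctan2(M[1,0],M[0,0])).round(2),"z",M[:,2].round(3),"pos",o["position"].round(4),o["joint_pos"].round(2),"open mm",(o["grip_width"]*85).round(1),"f",o["ft_force"].round(2), o["clock"])
                                                                                                                                                                                                           ^^^^^^^^^^^^^^^^^^^^^^^^^^
AttributeError: 'float' object has no attribute 'round'
```

```bash
sed -i 's/(o\["grip_width"\]\*85).round(1)/o["grip_width"]*85/' st.py; python3 -m pendant '[[[0,-0.7,-3],[0,0,-1],60],[[0,0,-3],[0,0,0],60],[[0,0,0],[0,0,0],60]]' 30; python3 st.py
```

```text
clock: 2.6
position: [0.5068, 0.2571, 0.1544]
ee_rot: [0.792, 0.61, -0.0, 0.003]
ft_force: [-0.4, 0.2, 0.9]
grip_width: 0.763
jaw 75.19 z [ 0.004 -0.005 -1.   ] pos [0.5068 0.2571 0.1544] [ 0.16  0.41 -0.88  1.7   0.35  1.19  0.51] open mm 64.86430222333715 f [-0.42  0.17  0.92] 2.6
```

Run:
```python
from h import *
c=snap("scene");save(c,"pics/s1.png",(150,300,120,260),4)
```

```text
(no output)
```

View pics/s1.png

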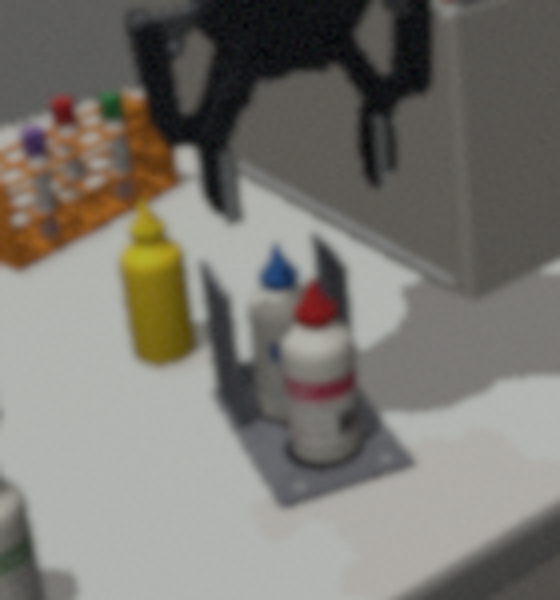

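The open jaws hang above the red bottle, whose cap is at crop (315,300), with a finger on each side. I go down and grip.

```bash
python3 -m pendant '[[[0,0,-3],[0,0,0],60],[[0,0,-3],[0,0,0],60],[[0,0,-2.5],[0,0,0],60],[[0,0,-0.7],[0,0,0],60],[[0,0,0],[0,0,0],60]]' 30; python3 st.py
```

```text
clock: 3.28
position: [0.5133, 0.2591, 0.0728]
ee_rot: [0.793, 0.609, 0.008, 0.006]
ft_force: [0.8, 0.4, 0.4]
grip_width: 0.767
jaw 75.0 z [ 0.02  -0.001 -1.   ] pos [0.5133 0.2591 0.0728] [ 0.11  0.51 -0.82  1.76  0.44  1.04  0.44] open mm 65.19297804506738 f [0.8  0.37 0.36] 3.275
```

```bash
python3 -m pendant '[[[-0.8,-0.1,-0.6],[0,1.2,0],60],[[0,0,-0.5],[0,0,0],60],[[0,0,0],[0,0,0],60]]' 30; python3 st.py
```

```text
clock: 3.65
position: [0.5061, 0.2585, 0.064]
ee_rot: [0.794, 0.609, 0.0, 0.0]
ft_force: [0.6, 0.1, -0.0]
grip_width: 0.761
jaw 74.96 z [ 0.001  0.001 -1.   ] pos [0.5061 0.2585 0.064 ] [ 0.11  0.52 -0.82  1.77  0.44  1.04  0.44] open mm 64.67347542295994 f [ 0.58  0.11 -0.05] 3.65
```

```bash
python3 -m pendant '[[[0,0,0],[0,0,0],255],[[0,0,0],[0,0,0],255],[[0,0,0],[0,0,0],255],[[0,0,0],[0,0,0],255],[[0,0,0],[0,0,0],255]]' 30; python3 st.py;  python3 -m pendant '[[[0,0,1],[0,0,0],255],[[0,0,2],[0,0,0],255],[[0,0,3],[0,0,0],255],[[0,0,3],[0,0,0],255],[[0,0,3],[0,0,0],255],[[0,0,0],[0,0,0],255]]' 30; python3 st.py
python3 - <<'E'
from h import *
c=snap("scene");save(c,"pics/s2.png",(120,300,120,280),3)
E
```

```text
clock: 4.28
position: [0.5063, 0.2586, 0.0643]
ee_rot: [0.794, 0.609, 0.001, 0.0]
ft_force: [-0.8, -0.2, 0.4]
grip_width: 0.419
jaw 74.97 z [ 0.001  0.001 -1.   ] pos [0.5063 0.2586 0.0643] [ 0.11  0.52 -0.82  1.77  0.44  1.04  0.44] open mm 35.602890570748414 f [-0.77 -0.17  0.36] 4.275
clock: 5.03
position: [0.5061, 0.2597, 0.1948]
ee_rot: [0.793, 0.609, 0.003, 0.0]
ft_force: [-0.0, 0.1, -1.6]
grip_width: 0.414
jaw 75.05 z [ 0.005  0.002 -1.   ] pos [0.5061 0.2597 0.1948] [ 0.18  0.37 -0.9   1.65  0.31  1.26  0.53] open mm 35.18445590297267 f [-0.02  0.08 -1.6 ] 5.025
```

View pics/s2.png

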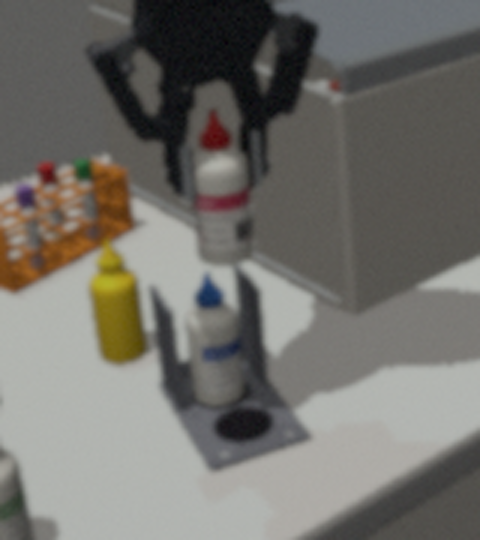

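The red bottle is held upright, the blue one is still at the rear spot, and the front disc shows at crop (243,423). I measure the disc and move the red bottle aside.

```bash
python3 -m pendant '[[[-3,-2,0],[0,0,0],255],[[-2.6,-4,0],[0,0,0],255],[[0,-4,0],[0,0,0],255],[[0,-3,0],[0,0,0],255],[[0,0,0],[0,0,0],255]]' 30; python3 st.py
python3 - <<'E'
from h import *
for n in("scene","top"):
    c=snap(n);P=cloud(c);np.savez(n+"1.npz",**c); X,Y,Z=np.moveaxis(P,-1,0);V=c["pixels"].max(-1).astype(int)
    q=P[(np.hypot(X-.503,Y-.26)<.05)&(Z<.02)&(X<.523)&(V<50)]
    print(n,len(q),(q.mean(0) if len(q) else 0), np.ptp(q,0)if len(q) else 0)
    m=(np.hypot(X-.549,Y-.25)<.024)&(Z>.015)&(Z<.07)
    q=P[m];f=least_squares(lambda p:np.hypot(*(q[:,:2]-p).T)-.018,(.549,.25),loss="soft_l1",f_scale=.001); print("blue",len(q),f.x.round(4),np.abs(f.fun).mean())
    m=(X>.44)&(X<.62)&(Y>.19)&(Y<.33)&(Z>.0025)&(Z<.012)&(V<150)
    m=cv2.morphologyEx(m.astype(np.uint8),cv2.MORPH_OPEN,np.ones((2,2)))>0
    print(cv2.minAreaRect(P[m][:,:2].astype(np.float32)))
    save(c,f"pics/{n}2.png",(130,300,110,300) if n=="scene" else (130,250,130,300),4)
E
```

```text
clock: 5.7
position: [0.445, 0.1251, 0.1907]
ee_rot: [0.793, 0.609, -0.001, -0.001]
ft_force: [0.9, -0.2, -1.5]
grip_width: 0.412
jaw 75.07 z [-0.002  0.    -1.   ] pos [0.445  0.1251 0.1907] [ 0.51  0.09 -0.91  1.91  0.07  1.18  0.89] open mm 34.998175921490386 f [ 0.86 -0.15 -1.49] 5.7
scene 141 [0.50441887 0.2609903  0.00423548] [0.03587147 0.03383644 0.00372894]
blue 411 [0.5486 0.2515] 0.000797041819047503
((0.5256537795066833, 0.2553215026855469), (0.06850506365299225, 0.11509305238723755), 73.58766174316406)
top 43 [0.51467953 0.26311944 0.0047147 ] [0.01464069 0.03083501 0.01042711]
blue 72 [0.549  0.2486] 0.0009278433924874519
((0.5280183553695679, 0.20316240191459656), (0.15715014934539795, 0.0771833062171936), 75.77851104736328)
```

View pics/scene2.png

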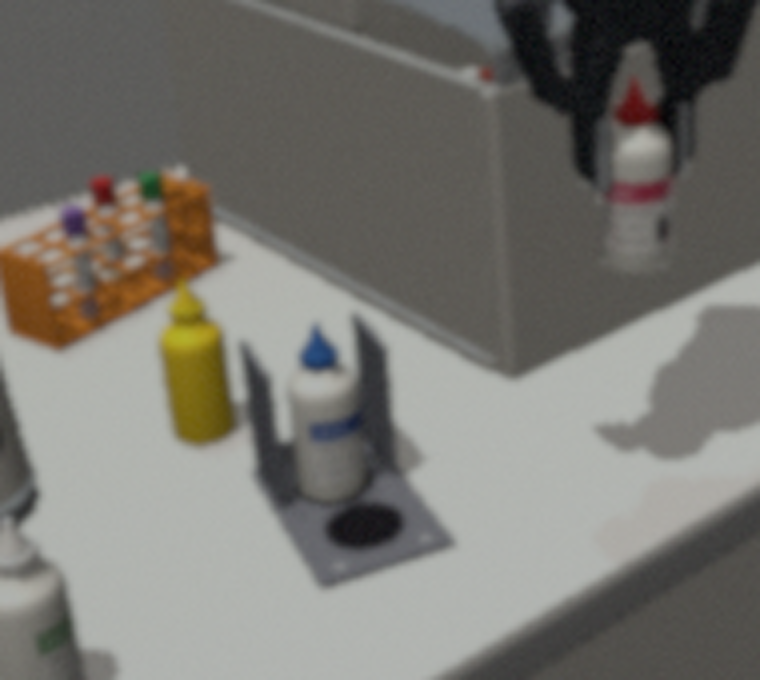

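View pics/top2.png

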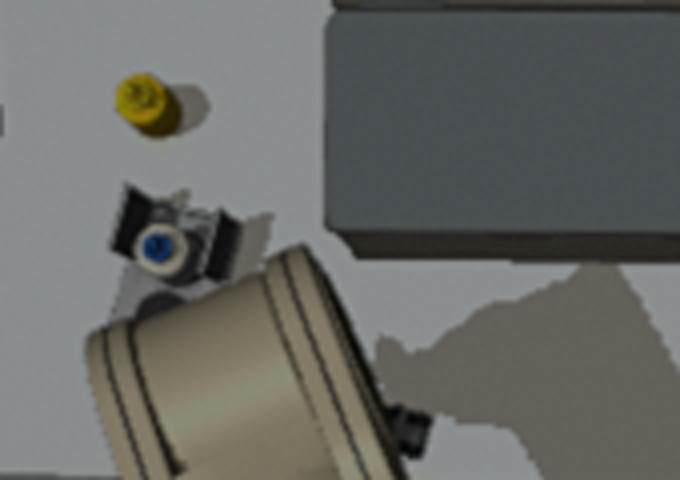

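The front disc centre is about (0.504, 0.260), and blue is untouched. Now I lower red here, where the worktop is clear.

```bash
python3 -m pendant '[[[0,0,-3],[0,0,0],255],[[0,0,-3],[0,0,0],255],[[0,0,-3],[0,0,0],255],[[0,0,-2],[0,0,0],255],[[0,0,0],[0,0,0],255]]' 30; python3 st.py
```

```text
clock: 6.42
position: [0.444, 0.1354, 0.078]
ee_rot: [0.789, 0.614, 0.001, -0.003]
ft_force: [0.1, 0.1, -0.6]
grip_width: 0.411
jaw 75.82 z [-0.002  0.006 -1.   ] pos [0.444  0.1354 0.078 ] [ 0.42  0.27 -0.88  2.02  0.25  0.96  0.74] open mm 34.96861591741402 f [ 0.11  0.11 -0.63] 6.425
```

```bash
python3 -m pendant '[[[0,0,-1],[0,0,0],255],[[0,0,-0.5],[0,0,0],255],[[0,0,-0.2],[0,0,0],255],[[0,0,0],[0,0,0],255]]' 30; python3 st.py
```

```text
clock: 6.92
position: [0.4452, 0.1371, 0.0618]
ee_rot: [0.789, 0.615, 0.002, -0.003]
ft_force: [0.1, 0.1, -0.5]
grip_width: 0.414
jaw 75.91 z [ 0.001  0.007 -1.   ] pos [0.4452 0.1371 0.0618] [ 0.4   0.3  -0.87  2.03  0.28  0.93  0.71] open mm 35.22577956810844 f [ 0.08  0.14 -0.54] 6.925
```

```bash
python3 -m pendant '[[[0,0,-0.2],[0,0,0],255],[[0,0,-0.1],[0,0,0],255],[[0,0,0],[0,0,0],255]]' 30; python3 st.py
python3 - <<'E'
from h import *
c=snap("scene");save(c,"pics/s3.png",(130,260,220,330),5)
E
```

```text
clock: 7.3
position: [0.4456, 0.137, 0.0592]
ee_rot: [0.789, 0.615, 0.003, -0.002]
ft_force: [-0.3, 0.3, -1.2]
grip_width: 0.41
jaw 75.88 z [ 0.002  0.007 -1.   ] pos [0.4456 0.137  0.0592] [ 0.4   0.31 -0.87  2.03  0.29  0.92  0.7 ] open mm 34.867499654134164 f [-0.26  0.26 -1.2 ] 7.3
```

View pics/s3.png

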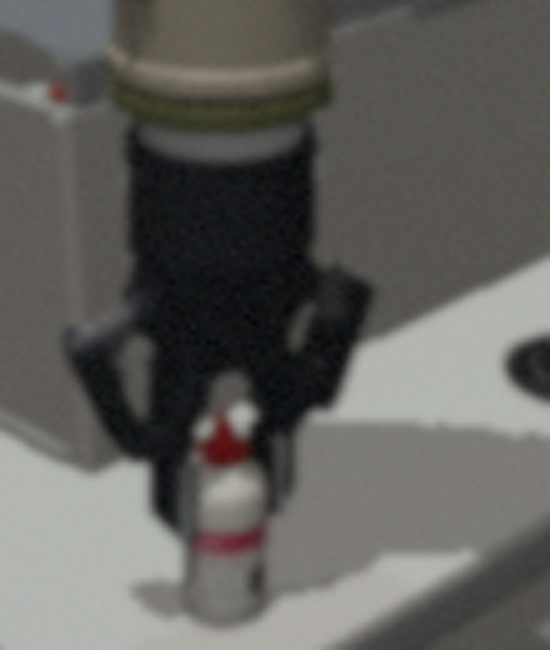

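The red bottle is upright in the jaws at crop (228,580), at or just above the table. I lower a touch more until there is contact.

```bash
python3 -m pendant '[[[0,0,-0.2],[0,0,0],255],[[0,0,0],[0,0,0],255]]' 30; python3 -m pendant '[[[0,0,-0.2],[0,0,0],255],[[0,0,0],[0,0,0],255]]' 30
```

```text
clock: 7.6
position: [0.4467, 0.1372, 0.0593]
ee_rot: [0.789, 0.615, 0.003, -0.001]
ft_force: [0.4, 0.2, -1.2]
grip_width: 0.414
clock: 7.85
position: [0.4476, 0.1374, 0.0591]
ee_rot: [0.789, 0.615, 0.003, -0.0]
ft_force: [-0.6, -0.7, -0.8]
grip_width: 0.414
```

```bash
python3 -m pendant '[[[0,0,-0.4],[0,0,0],255],[[0,0,0],[0,0,0],255]]' 30; python3 st.py
```

```text
clock: 8.1
position: [0.4496, 0.1376, 0.0574]
ee_rot: [0.789, 0.615, 0.005, 0.001]
ft_force: [0.2, -0.1, -1.0]
grip_width: 0.41
jaw 75.85 z [ 0.009  0.004 -1.   ] pos [0.4496 0.1376 0.0574] [ 0.39  0.32 -0.86  2.03  0.3   0.91  0.69] open mm 34.83506834739745 f [ 0.2 -0.1 -1. ] 8.1
```

Run:
```python
from h import *
c=snap("scene");P=cloud(c);X,Y,Z=np.moveaxis(P,-1,0)
hsv=cv2.cvtColor(c["pixels"],cv2.COLOR_RGB2HSV).astype(int);H,S=hsv[...,0],hsv[...,1]
near=(np.hypot(X-.4496,Y-.1376)<.04)
q=P[near&((H<8)|(H>165))&(S>130)&(Z>.06)];print("cap",len(q),q.mean(0),q.max(0),q.min(0))
m=(np.hypot(X-.4496,Y-.1376)<.03)&(Z>.003)&(Z<.035);q=P[m]
f=least_squares(lambda p:np.hypot(*(q[:,:2]-p).T)-.018,(.4496,.1376),loss="soft_l1",f_scale=.001);print(f.x,np.abs(f.fun).mean(),len(q))
for z in np.arange(-.004,.02,.003):
  k=near&(Z>=z)&(Z<z+.003); print(z.round(3),k.sum(),np.hypot(X[k]-f.x[0],Y[k]-f.x[1]).round(3)[:8])
save(c,"pics/s4.png",(190,260,240,310),8)
```

```text
cap 43 [0.44350267 0.14023853 0.0805171 ] [0.45230743 0.14918627 0.08980177] [0.43835233 0.11938993 0.06546741]
[0.44762421 0.13901158] 0.000698457781084465 218
-0.004 176 [0.041 0.039 0.041 0.041 0.038 0.039 0.041 0.038]
-0.001 222 [0.041 0.038 0.04  0.041 0.039 0.037 0.036 0.036]
0.002 19 [0.018 0.019 0.018 0.018 0.016 0.018 0.019 0.02 ]
0.005 20 [0.018 0.019 0.019 0.017 0.016 0.017 0.017 0.018]
0.008 22 [0.018 0.018 0.018 0.017 0.017 0.019 0.019 0.016]
0.011 19 [0.018 0.019 0.015 0.018 0.018 0.018 0.016 0.019]
0.014 20 [0.018 0.018 0.018 0.019 0.018 0.017 0.019 0.019]
0.017 22 [0.018 0.017 0.017 0.018 0.018 0.018 0.017 0.018]
```

View pics/s4.png

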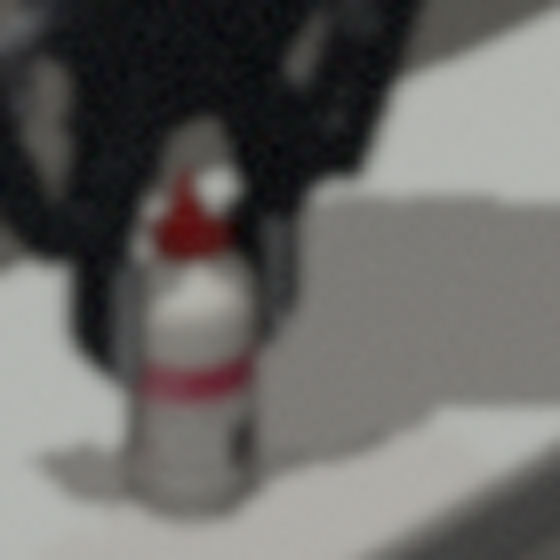

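The red cap's mean height is about 0.081, against 0.083 expected when standing on the table. So the bottle is down to within about 2 mm, and I release it slowly and retreat upward.

```bash
python3 -m pendant '[[[0,0,0],[0,0,0],110],[[0,0,0],[0,0,0],110],[[0,0,0],[0,0,0],60],[[0,0,0],[0,0,0],60],[[0,0,0],[0,0,0],60]]' 30; python3 st.py; python3 -m pendant '[[[0,0,2],[0,0,0],60],[[0,0,3],[0,0,0],60],[[0,0,4],[0,0,0],60],[[0,0,4],[0,0,0],60],[[0,3,2],[0,0,-10],60],[[1,5,0],[0,0,-10],60],[[3,5,0],[0,0,-10],60],[[3,0,0],[0,0,-10],60],[[3,0,0],[0,0,-10],60],[[0,0,0],[0,0,-10],60],[[0,0,0],[0,0,-10],60],[[0,0,0],[0,0,-10],60]]' 30; python3 st.py
python3 - <<'E'
from h import *
c=snap("scene");save(c,"pics/s5.png",(100,290,120,320),4);P=cloud(c);X,Y,Z=np.moveaxis(P,-1,0)
for c0 in ((.447,.139),(.549,.25)):
  m=(np.hypot(X-c0[0],Y-c0[1])<.026)&(Z>.015)&(Z<.07);q=P[m]
  f=least_squares(lambda p:np.hypot(*(q[:,:2]-p).T)-.018,c0,loss="soft_l1",f_scale=.001);print(f.x,np.abs(f.fun).mean(),len(q))
E
```

```text
clock: 8.78
position: [0.4489, 0.1375, 0.0564]
ee_rot: [0.789, 0.615, 0.004, 0.001]
ft_force: [-0.9, 0.7, 0.4]
grip_width: 0.765
jaw 75.85 z [ 0.007  0.004 -1.   ] pos [0.4489 0.1375 0.0564] [ 0.39  0.32 -0.86  2.03  0.3   0.91  0.69] open mm 65.0549558788325 f [-0.86  0.71  0.37] 8.775
clock: 10.28
position: [0.5454, 0.2595, 0.2283]
ee_rot: [1.0, -0.028, 0.007, 0.003]
ft_force: [0.1, -0.4, -0.3]
grip_width: 0.76
jaw -3.26 z [ 0.014 -0.006 -1.   ] pos [0.5454 0.2595 0.2283] [ 0.06  0.38 -0.75  1.53  0.28  1.33 -0.77] open mm 64.61066089919446 f [ 0.09 -0.43 -0.33] 10.275
[0.44759078 0.13881769] 0.0013838078165301128 422
[0.54860019 0.25148547] 0.0008101083852650977 409
```

View pics/s5.png

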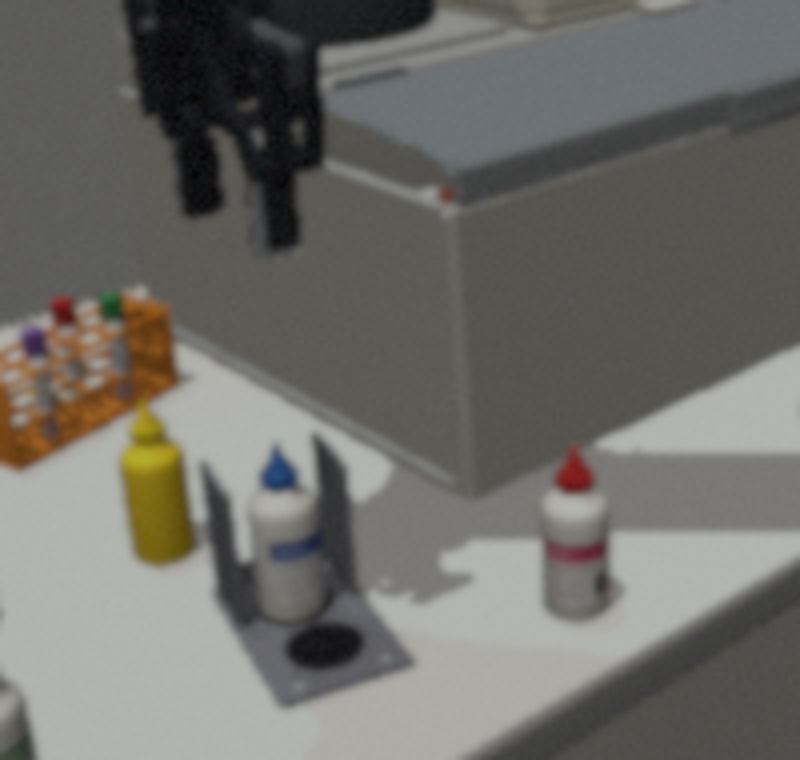

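Red stands upright at crop (575,560), blue is in place at (287,550), and the gripper is clear above. I align over blue and start down.

```bash
python3 -m pendant '[[[0.4,-1,-2],[0.3,0.8,-6],60],[[0,0,-2],[0,0,-5.5],60],[[0,0,-3],[0,0,0],60],[[0,0,0],[0,0,0],60]]' 30; python3 st.py
```

```text
clock: 10.82
position: [0.5496, 0.2503, 0.163]
ee_rot: [0.992, -0.13, 0.002, -0.001]
ft_force: [0.9, -1.0, 0.6]
grip_width: 0.769
jaw -14.94 z [ 0.004  0.002 -1.   ] pos [0.5496 0.2503 0.163 ] [ 0.04  0.43 -0.69  1.6   0.29  1.21 -0.97] open mm 65.38753699280045 f [ 0.9  -1.02  0.61] 10.825
```

```bash
python3 -m pendant '[[[-0.2,0,-2.5],[0,0.3,0],60],[[-0.2,0,-2.5],[0,0.3,0],60],[[-0.2,0,-2.5],[0,0.3,0],60],[[0,0,0],[0,0,0],60]]' 30; python3 st.py
```

```text
clock: 11.32
position: [0.5464, 0.2523, 0.0954]
ee_rot: [0.992, -0.126, -0.003, -0.003]
ft_force: [-0.4, -0.1, -0.1]
grip_width: 0.765
jaw -14.5 z [-0.004  0.007 -1.   ] pos [0.5464 0.2523 0.0954] [ 0.03  0.5  -0.67  1.66  0.33  1.1  -1.  ] open mm 65.01621279184519 f [-0.45 -0.06 -0.12] 11.325
```

```bash
python3 -m pendant '[[[0.2,-0.2,-1.8],[-0.4,-0.2,0],60],[[0,0,-1.2],[0,0,0],60],[[0,0,-0.3],[0,0,0],60],[[0,0,0],[0,0,0],60]]' 30; python3 st.py;  python3 - <<'E'
from h import *
c=snap("scene");save(c,"pics/s6.png",(150,290,120,260),5)
E
```

```text
clock: 11.82
position: [0.5505, 0.2512, 0.0648]
ee_rot: [0.992, -0.126, 0.002, -0.001]
ft_force: [-0.3, 0.8, -0.2]
grip_width: 0.77
jaw -14.42 z [ 0.004  0.002 -1.   ] pos [0.5505 0.2512 0.0648] [ 0.01  0.54 -0.65  1.68  0.37  1.04 -1.02] open mm 65.45683283709077 f [-0.25  0.84 -0.17] 11.825
```

View pics/s6.png

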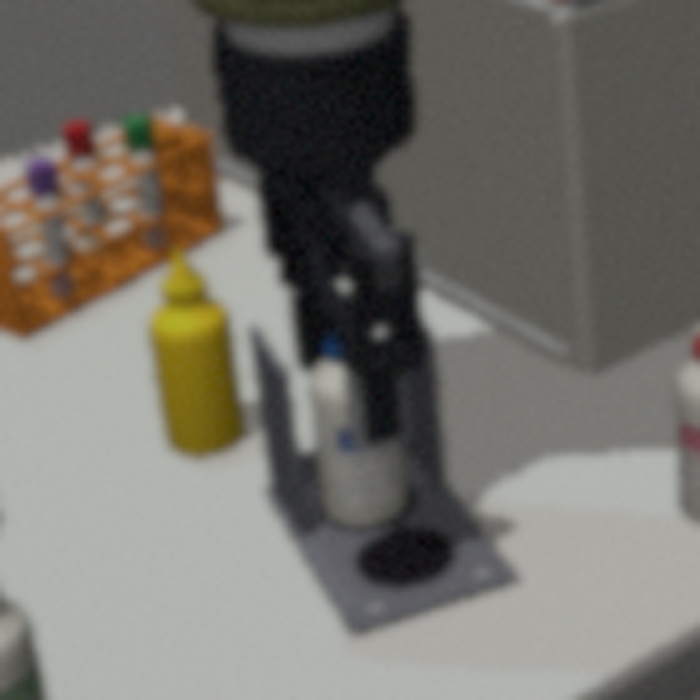

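The fingers straddle blue along the bay's x axis, with the front finger at crop (380,400) between the walls. I close and lift.

```bash
python3 -m pendant '[[[0,0,0],[0,0,0],255],[[0,0,0],[0,0,0],255],[[0,0,0],[0,0,0],255],[[0,0,0],[0,0,0],255],[[0,0,0],[0,0,0],255]]' 30; python3 -m pendant '[[[0,0,1],[0,0,0],255],[[0,0,2],[0,0,0],255],[[0,0,3],[0,0,0],255],[[0,0,3],[0,0,0],255],[[0,0,4],[0,0,0],255],[[0,0,3],[0,0,0],255],[[0,0,0],[0,0,0],255]]' 30; python3 st.py
python3 - <<'E'
from h import *
c=snap("scene");save(c,"pics/s7.png",(100,290,120,320),4)
E
```

```text
clock: 12.5
position: [0.5509, 0.2515, 0.0657]
ee_rot: [0.992, -0.125, 0.002, -0.001]
ft_force: [0.4, 0.1, -0.7]
grip_width: 0.416
clock: 13.38
position: [0.5505, 0.2525, 0.2398]
ee_rot: [0.992, -0.125, 0.005, -0.003]
ft_force: [-0.1, -0.5, -1.1]
grip_width: 0.411
jaw -14.34 z [ 0.011  0.005 -1.   ] pos [0.5505 0.2525 0.2398] [ 0.06  0.37 -0.72  1.51  0.25  1.34 -0.93] open mm 34.91437022109342 f [-0.08 -0.53 -1.06] 13.375
```

View pics/s7.png

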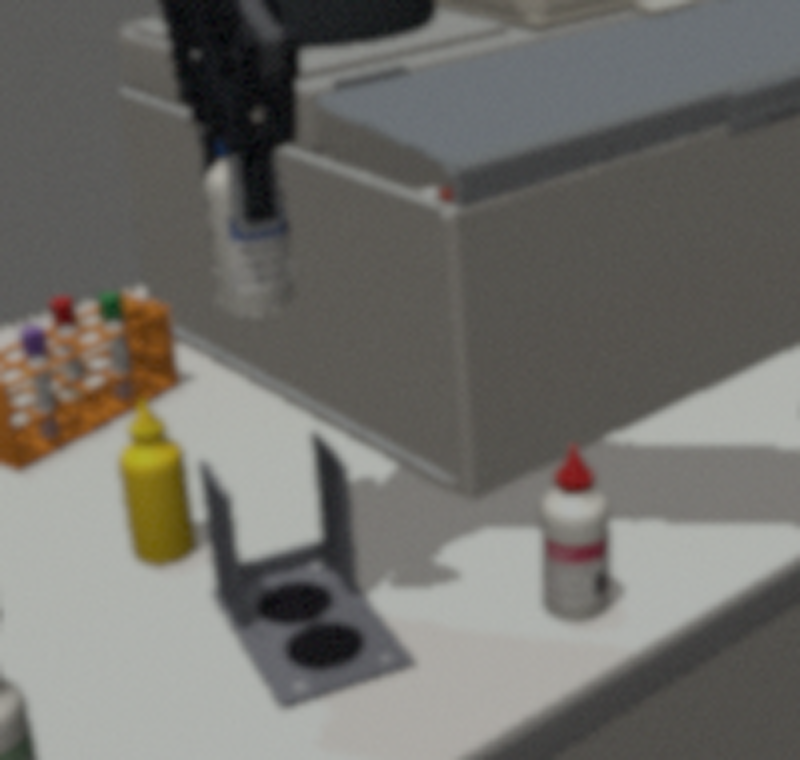

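Blue is lifted upright and both discs are free. I carry it in front of the analyser.

```bash
python3 - <<'E'
from h import *
c=snap("scene");P=cloud(c);X,Y,Z=np.moveaxis(P,-1,0);V=c["pixels"].max(-1).astype(int)
m=((np.hypot(X-.525,Y-.255)<.06)&(Z<.012)&(Z>-.005)&(V<55)).astype(np.uint8)
n,l,s,ce=cv2.connectedComponentsWithStats(m)
for i in range(1,n):
  if s[i,4]>20:
    q=P[l==i]; print(s[i],q.mean(0).round(4),((q.max(0)+q.min(0))/2).round(4),np.ptp(q,0).round(3))
E
python3 -m pendant '[[[-5,0,-1],[0,0.3,0],255],[[-5.5,-2,-1],[0,0.3,0],255],[[0,-5,0],[0,0,0],255],[[0,-5,0],[0,0,0],255],[[0,-5,0],[0,0,0],255],[[0,-5,0],[0,0,0],255],[[0,-5,0],[0,0,0],255],[[0,-5,0],[0,0,0],255],[[0,-5,0],[0,0,0],255],[[1,-3,0],[0,0,0],255],[[0,0,0],[0,0,0],255]]' 30;python3 st.py
```

```text
[184 246  26  21 291] [0.5246 0.2562 0.0041] [0.5255 0.2554 0.0043] [0.08  0.046 0.005]
clock: 14.85
position: [0.4413, -0.1615, 0.2061]
ee_rot: [0.992, -0.125, -0.011, -0.001]
ft_force: [0.8, 0.5, -0.3]
grip_width: 0.411
jaw -14.35 z [-0.021  0.004 -1.   ] pos [ 0.4413 -0.1615  0.2061] [ 0.63  0.06 -0.38  1.88  0.02  1.23 -0.02] open mm 34.960782874530935 f [ 0.77  0.47 -0.27] 14.85
```

```bash
python3 -m pendant '[[[1.3,0.5,-1],[0,-1.2,0],255],[[1.3,0.5,-3],[0,0,0],255],[[0,0,-3],[0,0,0],255],[[0,0,-3],[0,0,0],255],[[0,0,0],[0,0,0],255]]' 30;python3 st.py;python3 - <<'E'
from h import *
c=snap("scene");save(c,"pics/s8.png",(100,250,270,410),4);np.savez("s8.npz",**c)
E
```

```text
clock: 15.48
position: [0.4653, -0.1461, 0.1009]
ee_rot: [0.992, -0.123, -0.003, -0.004]
ft_force: [-0.0, 0.4, -0.1]
grip_width: 0.415
jaw -14.12 z [-0.005  0.008 -1.   ] pos [ 0.4653 -0.1461  0.1009] [ 0.58  0.21 -0.4   1.96  0.09  1.   -0.1 ] open mm 35.24968414610953 f [-0.02  0.43 -0.13] 15.475
```

View pics/s8.png

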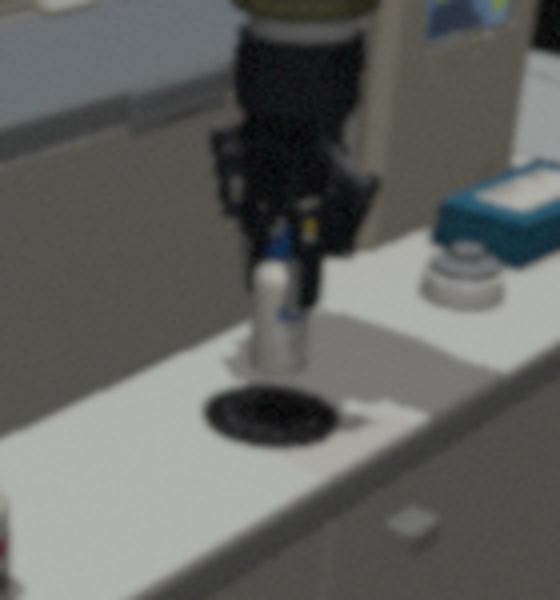

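Blue hangs upright above the mat, whose centre is at crop (272,415). I lower it.

```bash
python3 -m pendant '[[[0.1,-0.7,-1.8],[-0.4,-0.3,0],255],[[0,-0.1,-1.2],[0,0,0],255],[[0,0,-0.4],[0,0,0],255],[[0,0,-0.3],[0,0,0],255],[[0,0,0],[0,0,0],255]]' 30;python3 st.py
python3 - <<'E'
from h import *
c=snap("scene");P=cloud(c);X,Y,Z=np.moveaxis(P,-1,0)
hsv=cv2.cvtColor(c["pixels"],cv2.COLOR_RGB2HSV).astype(int);H,S,V=np.moveaxis(hsv,-1,0)
q=P[(np.hypot(X-.467,Y+.15)<.05)&(H>100)&(H<125)&(S>110)&(Z>.07)];print("cap",len(q),q.mean(0),q.max(0))
m=(np.hypot(X-.467,Y+.15)<.035)&(Z>.012)&(Z<.04)&(V>60);q=P[m]
f=least_squares(lambda p:np.hypot(*(q[:,:2]-p).T)-.018,(.467,-.15),loss="soft_l1",f_scale=.001);print("axis",f.x,np.abs(f.fun).mean(),len(q))
m=((np.hypot(X-.467,Y+.15)<.07)&(Z<.01)&(V<60)).astype(np.uint8)
q=P[m>0];k,s=cv2.minEnclosingCircle(q[:,:2].astype(np.float32));print("mat",k,s,len(q))
save(c,"pics/s9.png",(150,230,290,390),6)
E
```

```text
clock: 16.15
position: [0.4701, -0.1539, 0.0692]
ee_rot: [0.992, -0.122, 0.004, 0.0]
ft_force: [-0.0, 0.2, 0.0]
grip_width: 0.414
jaw -14.06 z [ 0.008 -0.002 -1.   ] pos [ 0.4701 -0.1539  0.0692] [ 0.58  0.26 -0.39  1.98  0.12  0.92 -0.12] open mm 35.170147503363395 f [-0.    0.22  0.01] 16.15
cap 54 [ 0.46158443 -0.14094785  0.11742148] [ 0.49701234 -0.11491985  0.22027889]
axis [ 0.46957477 -0.15412041] 0.0009239210973162934 140
mat (0.45098286867141724, -0.14585188031196594) 0.05141584202647209 267
```

View pics/s9.png

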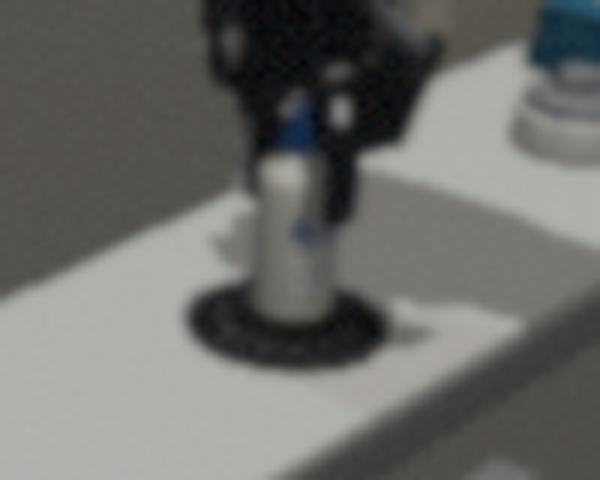

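Blue is over the middle of the mat, with its bottom at crop (292,310) and the mat centre at (287,322), about 5 mm up. I go down the rest.

```bash
python3 -m pendant '[[[-0.3,0.1,-0.4],[0,0.4,0],255],[[0,0,-0.3],[0,0,0],255],[[0,0,-0.2],[0,0,0],255],[[0,0,0],[0,0,0],255]]' 30;python3 st.py; python3 -m pendant '[[[-0.1,0,-0.3],[0,0,0],255],[[0,0,0],[0,0,0],255]]' 30
```

```text
clock: 16.7
position: [0.4673, -0.1529, 0.0637]
ee_rot: [0.992, -0.122, 0.001, 0.002]
ft_force: [0.0, -0.5, -0.7]
grip_width: 0.413
jaw -14.07 z [ 0.001 -0.004 -1.   ] pos [ 0.4673 -0.1529  0.0637] [ 0.58  0.26 -0.39  1.99  0.13  0.91 -0.13] open mm 35.0863465779172 f [ 0.02 -0.53 -0.67] 16.7
clock: 16.95
position: [0.4676, -0.1533, 0.0635]
ee_rot: [0.992, -0.123, 0.002, 0.002]
ft_force: [-0.7, 0.1, -0.6]
grip_width: 0.415
```

```bash
python3 -m pendant '[[[-0.1,0,-0.4],[0,0,0],255],[[0,0,0],[0,0,0],255]]' 30; python3 -m pendant '[[[0,0,0],[0,0,0],110],[[0,0,0],[0,0,0],110],[[0,0,0],[0,0,0],60],[[0,0,0],[0,0,0],60],[[0,0,0],[0,0,0],60]]' 30; python3 st.py; python3 -m pendant '[[[0,0,2],[0,0,0],60],[[0,0,3],[0,0,0],60],[[0,0,4],[0,0,0],60],[[0,0,4],[0,0,0],60],[[-2,5,0],[0,0,10],60],[[-1,5,0],[0,0,10],60],[[0,5,0],[0,0,10],60],[[0,5,0],[0,0,10],60],[[0,5,0],[0,0,10],60],[[0,2,0],[0,0,10],60],[[0,0,0],[0,0,10],60],[[0,0,0],[0,0,10],60]]' 30; python3 st.py
python3 - <<'E'
from h import *
for n in("scene","top"):
    c=snap(n);P=cloud(c);X,Y,Z=np.moveaxis(P,-1,0);hsv=cv2.cvtColor(c["pixels"],cv2.COLOR_RGB2HSV).astype(int);V=hsv[...,2]
    for nm,c0 in (("red",(.447,.139)),("blue",(.467,-.152))):
        m=(np.hypot(X-c0[0],Y-c0[1])<.026)&(Z>.015)&(Z<.07)&(V>50);q=P[m]
        if len(q)>20:
            f=least_squares(lambda p:np.hypot(*(q[:,:2]-p).T)-.018,c0,loss="soft_l1",f_scale=.001);print(n,nm,f.x,np.abs(f.fun).mean(),len(q))
    save(c,f"pics/{n}10.png",(100,280,130,400) if n=="scene" else (130,260,130,350),2.8)
E
```

```text
clock: 17.2
position: [0.4679, -0.1539, 0.0618]
ee_rot: [0.992, -0.123, 0.003, 0.003]
ft_force: [-0.4, -0.8, -1.1]
grip_width: 0.412
clock: 17.82
position: [0.4673, -0.1537, 0.0605]
ee_rot: [0.992, -0.123, 0.002, 0.003]
ft_force: [-0.6, 0.2, -0.1]
grip_width: 0.767
jaw -14.1 z [ 0.004 -0.006 -1.   ] pos [ 0.4673 -0.1537  0.0605] [ 0.57  0.27 -0.39  1.99  0.13  0.9  -0.13] open mm 65.218770753752 f [-0.6   0.17 -0.13] 17.825
clock: 19.32
position: [0.4341, 0.1257, 0.1956]
ee_rot: [0.827, 0.563, 0.006, 0.001]
ft_force: [-0.4, -0.3, -0.3]
grip_width: 0.768
jaw 68.48 z [ 0.011  0.004 -1.   ] pos [0.4341 0.1257 0.1956] [ 0.33  0.02 -0.71  1.94  0.01  1.17  0.81] open mm 65.27773758572657 f [-0.36 -0.35 -0.32] 19.325
scene red [0.44747099 0.13892513] 0.0014452725379444189 426
scene blue [ 0.46841879 -0.15441537] 0.0012368271042479723 284
top blue [ 0.46840606 -0.15787082] 0.0012342540771163716 57
```

View pics/scene10.png

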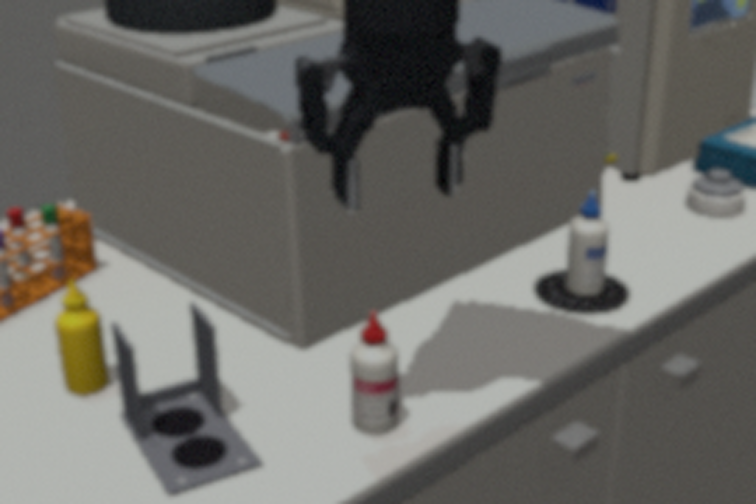

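View pics/top10.png

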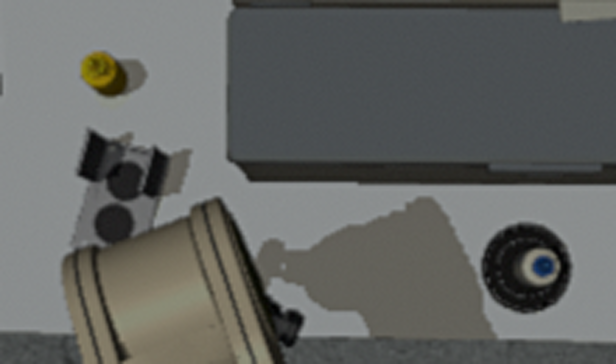

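Blue stands upright on the mat, with its axis 5 mm or less from the mat centre, and red still stands at (0.4475, 0.138). I pick red up again.

```bash
python3 -m pendant '[[[1.3,1.2,-1],[0,0.6,6.5],60],[[0,-0.2,-3],[0,0,0],60],[[0,-0.2,-3],[0,0,0],60],[[0,0,0],[0,0,0],60]]' 30; python3 st.py
```

```text
clock: 19.92
position: [0.4481, 0.1331, 0.1245]
ee_rot: [0.8, 0.6, 0.002, -0.001]
ft_force: [-0.3, 0.1, 0.7]
grip_width: 0.767
jaw 73.77 z [ 0.001  0.005 -1.   ] pos [0.4481 0.1331 0.1245] [ 0.29  0.16 -0.72  1.98  0.12  1.04  0.81] open mm 65.1698664603444 f [-0.31  0.06  0.75] 19.925
```

```bash
python3 -m pendant '[[[0,0.5,-1],[0,0,1.5],60],[[0,0,-2.5],[0,0,0],60],[[0,0,-2],[0,0,0],60],[[0,0,-0.6],[0,0,0],60],[[0,0,0],[0,0,0],60]]' 30; python3 st.py
```

```text
clock: 20.55
position: [0.451, 0.1402, 0.0659]
ee_rot: [0.793, 0.61, 0.005, 0.0]
ft_force: [-0.3, 0.2, 0.2]
grip_width: 0.761
jaw 75.14 z [ 0.008  0.006 -1.   ] pos [0.451  0.1402 0.0659] [ 0.25  0.26 -0.7   2.02  0.21  0.91  0.75] open mm 64.66928374991281 f [-0.3   0.24  0.19] 20.55
```

```bash
python3 -m pendant '[[[-0.4,-0.2,-0.5],[-0.35,0.45,0],60],[[0,0,-0.2],[0,0,0],60],[[0,0,0],[0,0,0],60]]' 30; python3 st.py;  python3 -m pendant '[[[0,0,0],[0,0,0],255],[[0,0,0],[0,0,0],255],[[0,0,0],[0,0,0],255],[[0,0,0],[0,0,0],255],[[0,0,0],[0,0,0],255]]' 30; python3 -m pendant '[[[0,0,1],[0,0,0],255],[[0,0,2],[0,0,0],255],[[0,0,3],[0,0,0],255],[[0,0,3],[0,0,0],255],[[0,0,3],[0,0,0],255],[[0,4,0],[0,0,0],255],[[0,4,0],[0,0,0],255],[[2.5,3,0],[0,0,0],255],[[2.5,0,0],[0,0,0],255],[[0,0,0],[0,0,0],255]]' 30; python3 st.py
```

```text
clock: 20.92
position: [0.4478, 0.1383, 0.0601]
ee_rot: [0.793, 0.61, 0.001, 0.001]
ft_force: [-0.3, 1.1, 0.2]
grip_width: 0.763
jaw 75.12 z [ 0.003 -0.001 -1.   ] pos [0.4478 0.1383 0.0601] [ 0.24  0.27 -0.7   2.03  0.22  0.91  0.74] open mm 64.88085089980349 f [-0.32  1.07  0.21] 20.925
clock: 21.55
position: [0.4481, 0.1383, 0.0605]
ee_rot: [0.793, 0.61, 0.001, 0.001]
ft_force: [0.6, -0.6, 0.2]
grip_width: 0.41
clock: 22.8
position: [0.4985, 0.2524, 0.191]
ee_rot: [0.793, 0.609, 0.003, 0.002]
ft_force: [0.1, 0.6, -0.8]
grip_width: 0.409
jaw 75.1 z [ 0.007  0.001 -1.   ] pos [0.4985 0.2524 0.191 ] [ 0.11  0.32 -0.78  1.69  0.24  1.23  0.58] open mm 34.731295126916876 f [ 0.12  0.62 -0.82] 22.8
```

```bash
python3 -m pendant '[[[0.5,0.7,-2],[0,0.4,0],255],[[-0.2,0,-3],[0,0.2,0],255],[[-0.2,0,-3],[0,0.2,0],255],[[0,0,-1.5],[0,0,0],255],[[0,0,0],[0,0,0],255]]' 30; python3 st.py
python3 - <<'E'
from h import *
c=snap("scene");save(c,"pics/s11.png",(140,280,120,250),5);P=cloud(c);X,Y,Z=np.moveaxis(P,-1,0)
m=(np.hypot(X-.503,Y-.26)<.027)&(Z>.022)&(Z<.05);q=P[m]
f=least_squares(lambda p:np.hypot(*(q[:,:2]-p).T)-.018,(.504,.26),loss="soft_l1",f_scale=.001);print(f.x,np.abs(f.fun).mean(),len(q))
E
```

```text
clock: 23.42
position: [0.4975, 0.2596, 0.0968]
ee_rot: [0.793, 0.61, -0.002, -0.002]
ft_force: [0.5, -0.0, 0.3]
grip_width: 0.413
jaw 75.12 z [-0.006  0.002 -1.   ] pos [0.4975 0.2596 0.0968] [ 0.06  0.44 -0.75  1.77  0.33  1.07  0.51] open mm 35.0792403674206 f [ 0.52 -0.01  0.27] 23.425
[0.49640107 0.260528  ] 0.0005649321628137649 98
```

View pics/s11.png

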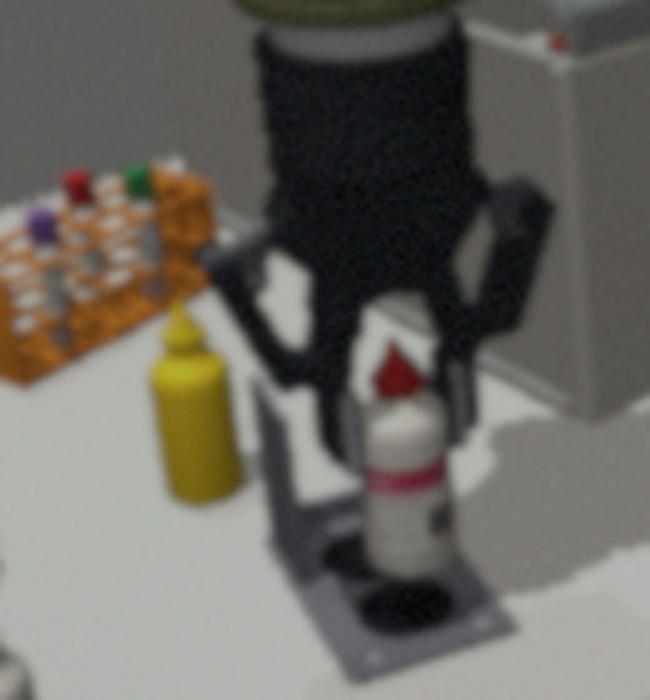

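Red hangs upright over the front disc at crop (405,605). I correct x by +6 mm and lower it.

```bash
python3 -m pendant '[[[0.6,0,-1],[0,-0.4,0],255],[[0,0,-1.2],[0,0,0],255],[[0,0,-0.5],[0,0,0],255],[[0,0,0],[0,0,0],255]]' 30; python3 st.py
```

```text
clock: 23.98
position: [0.5055, 0.2603, 0.0708]
ee_rot: [0.793, 0.609, 0.003, 0.001]
ft_force: [-0.3, -0.6, -1.1]
grip_width: 0.41
jaw 75.09 z [ 0.006  0.003 -1.   ] pos [0.5055 0.2603 0.0708] [ 0.04  0.48 -0.73  1.78  0.37  1.02  0.49] open mm 34.84249631345869 f [-0.3  -0.62 -1.07] 23.975
```

```bash
python3 -m pendant '[[[-0.2,0,-0.4],[0,0.3,0],255],[[0,0,-0.3],[0,0,0],255],[[0,0,0],[0,0,0],255]]' 30; python3 st.py;python3 -m pendant '[[[-0.1,0,-0.3],[0,0,0],255],[[0,0,0],[0,0,0],255]]' 30;python3 st.py
```

```text
clock: 24.35
position: [0.5039, 0.2608, 0.0658]
ee_rot: [0.793, 0.609, 0.002, -0.0]
ft_force: [-0.3, -0.8, -1.0]
grip_width: 0.414
jaw 75.09 z [ 0.002  0.003 -1.   ] pos [0.5039 0.2608 0.0658] [ 0.04  0.48 -0.72  1.78  0.37  1.02  0.48] open mm 35.17762342050073 f [-0.32 -0.78 -1.02] 24.35
clock: 24.6
position: [0.5045, 0.2612, 0.0659]
ee_rot: [0.793, 0.609, 0.003, 0.001]
ft_force: [-0.7, -0.4, -0.8]
grip_width: 0.414
jaw 75.06 z [ 0.006  0.002 -1.   ] pos [0.5045 0.2612 0.0659] [ 0.03  0.48 -0.72  1.78  0.37  1.01  0.48] open mm 35.224450561784245 f [-0.66 -0.45 -0.81] 24.6
```

```bash
python3 -m pendant '[[[-0.1,-0.1,-0.4],[0,0.2,0],255],[[0,0,0],[0,0,0],255]]' 30;python3 st.py; python3 -m pendant '[[[0,0,0],[0,0,0],110],[[0,0,0],[0,0,0],110],[[0,0,0],[0,0,0],60],[[0,0,0],[0,0,0],60],[[0,0,0],[0,0,0],60]]' 30; python3 st.py; python3 -m pendant '[[[0,0,2],[0,0,0],60],[[0,0,3],[0,0,0],60],[[0,0,4],[0,0,0],60],[[0,0,4],[0,0,0],60],[[-4,-3,0],[0,0,0],60],[[-3,-5,0],[0,0,0],60],[[0,-5,0],[0,0,0],60],[[0,-5,0],[0,0,0],60],[[0,-5,0],[0,0,0],60],[[0,0,0],[0,0,0],60],[[0,0,0],[0,0,0],60]]' 30; python3 st.py
python3 - <<'E'
from h import *
for n in("scene","top"):
    c=snap(n);P=cloud(c);X,Y,Z=np.moveaxis(P,-1,0);hsv=cv2.cvtColor(c["pixels"],cv2.COLOR_RGB2HSV).astype(int);V=hsv[...,2]
    for nm,c0 in (("red",(.504,.26)),("blue",(.468,-.156))):
        m=(np.hypot(X-c0[0],Y-c0[1])<.026)&(Z>.015)&(Z<.07)&(V>50);q=P[m]
        if len(q)>20:
            f=least_squares(lambda p:np.hypot(*(q[:,:2]-p).T)-.018,c0,loss="soft_l1",f_scale=.001);print(n,nm,f.x,np.abs(f.fun).mean(),len(q))
    save(c,f"pics/{n}12.png",(100,280,130,400) if n=="scene" else (130,260,130,350),2.8)
E
```

```text
clock: 24.85
position: [0.5054, 0.2615, 0.0655]
ee_rot: [0.793, 0.609, 0.004, 0.001]
ft_force: [0.3, 0.7, -1.5]
grip_width: 0.413
jaw 75.06 z [ 0.007  0.004 -1.   ] pos [0.5054 0.2615 0.0655] [ 0.03  0.48 -0.72  1.78  0.37  1.01  0.48] open mm 35.1006255381196 f [ 0.26  0.75 -1.53] 24.85
clock: 25.48
position: [0.5047, 0.261, 0.064]
ee_rot: [0.793, 0.609, 0.003, 0.0]
ft_force: [-0.4, 1.0, 0.4]
grip_width: 0.766
jaw 75.06 z [ 0.005  0.003 -1.   ] pos [0.5047 0.261  0.064 ] [ 0.03  0.48 -0.72  1.78  0.37  1.01  0.48] open mm 65.06996570183126 f [-0.41  1.04  0.35] 25.475
clock: 26.85
position: [0.4321, 0.0296, 0.2123]
ee_rot: [0.791, 0.612, 0.009, 0.004]
ft_force: [0.4, 0.4, 0.6]
grip_width: 0.766
jaw 75.44 z [ 0.019  0.005 -1.   ] pos [0.4321 0.0296 0.2123] [ 0.51 -0.06 -0.65  1.97 -0.04  1.2   1.19] open mm 65.09523640575343 f [0.42 0.42 0.56] 26.85
scene red [0.50444869 0.26250321] 0.000771025781904341 435
scene blue [ 0.46848887 -0.1547704 ] 0.001150938178119644 282
top red [0.50443604 0.26030762] 0.0013094141747595944 33
top blue [ 0.46865451 -0.15811048] 0.0015833541342696327 28
```

View pics/scene12.png

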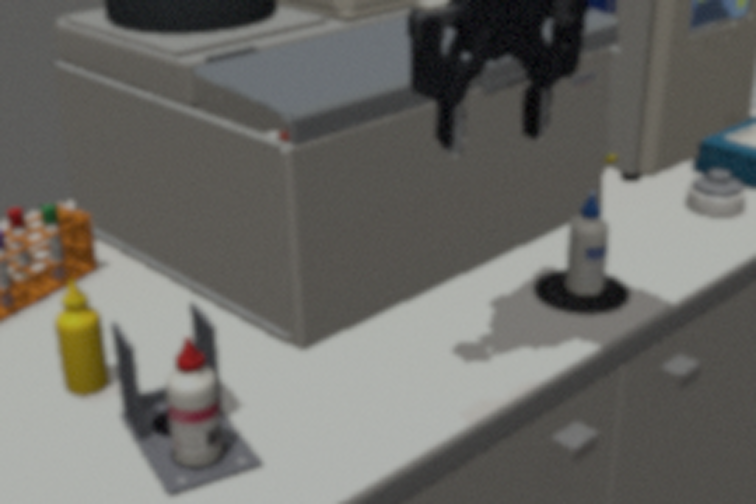

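View pics/top12.png

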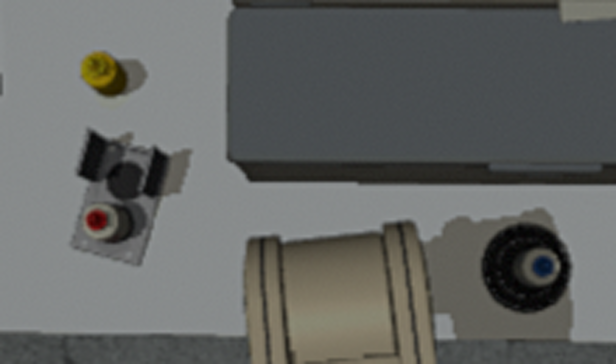

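Red is upright on the front disc at scene crop (195,420), and blue is upright on the mat at (587,262). The gripper is well clear, so I hand in.

```bash
python3 -c "
from workcell import manip
print(manip.hand_in())"
```

```text
the job is handed in; nothing more can be done
None
```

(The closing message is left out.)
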